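# Focus the inspection camera, lock it and hold a vial up to its lens

### The arm

A 7-joint arm with a two-finger parallel gripper is mounted at the origin on a cart in front of the work surface, level with it; the furniture and walls round the work are solid. World frame = base frame: x ahead of the robot, y to its left, z up, the work surface at z = 0. Lengths are in mm, angles in rad, forces in N, time in s.
With the tool pointing down it reaches from about 350 to 900 mm from the base axis. Payload 7.2 kg.
Tool frame: the origin (TCP) lies at the very end of the fingers, on their centre line; the grasp point (between the pads) lies 19 mm behind it; z points along the fingers, y is the line along which they close (so a half turn about z gives the same grasp; the last joint's range is limited). The gripper opens to 88 mm and grips with 3 to 60 N. Pads are 20 mm wide; open, the fingers measure 115 mm over their backs; the gripper's body (75 mm by 178 mm) begins 61 mm behind the grasp point.
Start: joints at [1.179, 0.411, -0.013, 1.596, 0.006, 1.134, -0.082], TCP at [198.845, -592.528, 222.653] pointing down, gripper open.
Joint ranges: [-2.95, 2.95], [-0.29, 1.99], [-1.47, 1.44], [0.14, 2.54], [-1.03, 4.17], [0.13, 1.85], [-2.86, 2.86]. Speed limits (rad/s): [2.39, 2.39, 3.01, 3.01, 3.14, 3.14, 3.14].

### API

Orientations are given as a rotation vector (axis times angle).
In Python, from station import * gives the robot as it stands.
- The arm moves only by the tool apply_moves, never from a script. Its argument "increments" is a list of rows, each a list of 7 numbers: the turn, a rotation vector about the tool's x, y, z in rad, then the shift along the tool's x, y, z in cm, then the closure, from -1 (fully open) to 1 (shut). In form: [[wx, wy, wz, x, y, z, claw], ...]. A call has 1 to 8 rows; each row shifts and turns the commanded pose from where the row before left it, along the tool's axes as they then stand; what a row does not reach is not made up. A row lasts 1/8 s, in which the tool goes at most 62.5 mm and 10.7 degrees, less where a joint would pass 70% of its speed; a pose out of reach is approached as far as the arm can. A call is refused whole if a number of a shift passes 6.25 or a number of a turn 0.188, either way. A call with a gripper value outside its range is refused whole. The fingers move at their own pace and stop on an object; "force" is the grip in N (left out, the last holds). Time passes only in rows, so rows that do not move let the fingers close. It gives the time, the measured TCP pose, the force, the opening and the grip force at its end, in the units of the state.
- get_state(): the state, without advancing time (a new reading comes with each control period).
- grab_frame(name): name is "scene" or "top" or "wrist"; returns (picture, depth): 384x512x3 uint8, blue, green, red; 384x512 float32, mm along the optical axis (not along the pixel's ray), 0 where there is no reading.
- camera_model(name): a dict with "fov_y" (degrees; the focal length in pixels is half the picture's height over the tangent of half this angle, whatever the lens; pixels are square), "cx", "cy" (the principal point, pixels), "xyz" and "rotation" of the camera in the world; the wrist camera has in their place "mount" (4x4, takes a point from camera to tool coordinates, whose origin is the TCP and whose axes are the flange's). Camera axes: x right, y up, looking along -z (the intrinsics and any distortion apply to the point x, -y, -z); pixel columns grow to the right and rows downward; lengths in mm; the calibration is good to about 2 mm. The wrist camera is an equidistant fisheye: a pixel r from the principal point sees the ray r / f radians off the axis. A picture is of the moment at which its call begins: read the wrist's pose just before it. camera_model takes no time and is no camera call.
- finish_job(): hands the job in; it is judged then, once.
The state is a dict: "time": time; "q": joint angles; "joint_velocities": joint speeds; "effort": joint torques, N m; "eef_pos": TCP position; "eef_rot": TCP orientation; "force": force on the tool from outside, world axes, zero at the start; "wrist_torque": the same for the moment, N m; "opening": finger opening in mm; "grip_force": force on a finger pad.
Only numpy, scipy, OpenCV 4.12 (cv2) and the standard library are available. Lean on these libraries where they do the work, as an engineer would, in place of code of your own. Each camera call takes 0.05 s, during which the arm holds its last target. There are 200 camera calls.

### The job

Get the inspection camera ready: turn its focus knob until the pointer meets the mark on the control box, then slide the lock fork fully home under the knob. Then take the tall vial out of the rack and hold it in the air with its middle 12 cm in front of the lens, on the lens's line of sight and squarely side-on to it (the camera looks down at a slope, so the vial, cap up, leans straight back from the lens by about 25 degrees), and finish while holding it there, keeping it still. Leave the two short vials, the beaker and the petri dish where they stand and do not shift the knob off the mark again.

Things in the scene. Friction and masses are not known exactly. Their poses are not given: they have to be found in the camera images.
- stand: Fixed inspection stand on a grey base plate 12 mm thick. Origin on the worktop; x away from the robot at yaw 0, y left, z up. In its frame (mm): plate x -160..65, y -270..65; steel column, 26 thick, at (40, 0), carrying the camera head; white control box x -155..10, y -260..-160, top at z 47; knob axis at (-50, -210).
- camera_head: Grey camera head 66x58x75 mm, fixed on the stand; its black lens barrel, 46 mm wide and 50 mm long, looks to the robot's side, 25 degrees down. Origin: centre of the front glass. z: line of sight, out of the lens; y: level; x: up, leaning 25 degrees back from the lens, which is the direction the vial's z axis (bottom to cap) must have.
- view_point (a point): Point in the air on the line of sight, 120 mm in front of the lens glass and 170 mm above the worktop (stand frame: x -145, y 0, z 170 mm), where the middle of the vial's body must be. Axes as camera_head.
- focus_knob (a joint): Angle of the focus knob, rad, growing as it turns clockwise seen from above, range 0 to 2.2; it starts between 0.2 and 0.9. At 1.5 the pointer meets the mark. Friction 0.04 N m: it stays where it is left.
- knob_grip (a point): Centre of the top of the black knob's grip bar, on the knob's vertical axis, 91 mm above the worktop. The bar is 42 mm long, 12 wide, 24 tall, on a round skirt 44 mm across whose top is 24 mm below this point. x points along the bar to its pointer end (white line on top and end); z up.
- focus_mark (a point): Middle of the black line, 20 x 4 mm, on the top of the white control box, 38 mm from the knob's axis on the side away from the robot (+x of the stand). The pointer must point along it. Its height is 47 mm above the worktop.
- lock (a joint): Travel of the lock fork, m: 0 drawn back toward the robot side, 0.030 fully home (end stop), with the fork's slot round the knob's neck below the skirt. It starts between 0 and 0.006. It slides along +x of the stand, friction 1.5 N, and stays where it is left; it does not touch the knob.
- lock_tab (a point): Centre of the top of the lock's black upright tab, 84 mm above the worktop. The tab is 12 mm along x (sliding direction, positive toward home), 30 along y, 30 tall, on a flat aluminium fork 64 mm wide whose top is 28 mm below this point. The tab's centre is 60 mm in front of the knob's axis when home, 90 mm when drawn back.
- rack: Fixed white rack block 60 x 180 x 30 mm with a row of three round holes along y, 60 mm apart (y -60, 0, 60), 25.5 mm wide and 22 mm deep. Origin: centre of its underside on the worktop; z up. A tall computer monitor stands to the right beyond it (x 0.6 to 0.75, y below -0.35 m in the room).
- vial: The tall vial: glass, white screw cap, paper label, 23 mm in diameter, 72 mm tall, about 22 g, upright in any one of the rack's three holes with its bottom 8 mm above the worktop, so 50 mm stand out. Only the lower 62 mm are solid to the grip. Origin: centre of its bottom; z points to the cap.
- vial_mid (a point): Middle of the tall vial's body, on its axis 30 mm above its bottom. Axes as the vial.
- short_vial_a: Bystander: short vial, glass with a white cap, 23 mm in diameter (cap 24 mm), 42 mm tall, in another hole of the rack; 20 mm stand out. Origin: centre of its bottom.
- short_vial_b: Bystander: the other short vial, the same, in the remaining hole.
- beaker: Bystander: glass beaker, 54 mm in diameter, 70 mm tall, on the worktop beyond the rack, left of the computer monitor. Origin: centre of its bottom.
- petri_dish: Bystander: lidded petri dish, 54 mm in diameter, 14 mm tall, on the worktop near the front edge. Origin: centre of its bottom.
Things that resemble listed ones, but are neither listed nor needed, are in the scene too. What is shaped like the vial but brown or yellow is not meant.

How it is judged:
By the outcome, as a careful person would: the job done as asked, in the order asked, and still so for the second after the job is handed in, while the arm keeps its last pose, push and grip.
It also fails if it takes over 70 s, if anything falls off the work surface, if the arm or the gripper's body presses on something with over 40 N, if the wrist force passes 120 N, or if a joint passes its speed limit or range.

## Working session

There is one attempt and no reset: what is moved stays moved. The work goes in short steps, Python scripts to look and compute and a tool call to move; the robot and the scene stay as the last step left them, time stands still between calls to the robot, and variables do not carry over. Pictures are saved under pics/ and viewed, at most 10 in all, crops included, and the job is handed in when it is done.

Besides the shell and the picture viewer there is one more tool, called after ">>>" as name(argument=value, ...) on one line, values as JSON. apply_moves: Moves the arm, as the interface text tells. Its arguments: {"type":"object","properties":{"increments":{"type":"array"},"force":{"type":"number"}},"required":["increments"]}

```bash
ls; mkdir -p pics; python3 - <<'E'
from station import *
import cv2,numpy as np
for n in("scene","top"):
    p,d=grab_frame(n); cv2.imwrite(f"pics/{n}0.png",p); np.save(f"{n}0.npy",d); print(n,camera_model(n))
print(camera_model("wrist")); print(get_state())
E
```

```text
pics
scene {'fov_y': 54.48594045092201, 'cx': 253.01712220274942, 'cy': 193.1989864423931, 'xyz': array([-105.93999468, -685.58876724,  770.63006685]), 'rotation': array([ 0.9283822 , -0.38170734, -0.7514077 ])}
top {'fov_y': 49.802011762092874, 'cx': 256.7649564539784, 'cy': 190.89458646299, 'xyz': array([ 436.16596732,  -51.79658985, 1231.14947048]), 'rotation': array([ 0.0923697 , -0.08639605, -1.57466981])}
{'fov_y': 65.70646984690485, 'cx': 250.410196013534, 'cy': 185.7922674362148, 'mount': array([[-6.96419318e-04,  9.67325559e-01,  2.53536542e-01,
         6.83124931e+01],
       [ 9.99999726e-01,  6.10250552e-04,  4.18512338e-04,
        -1.27436278e+00],
       [ 2.50116866e-04,  2.53536765e-01, -9.67325719e-01,
        -1.62819248e+02],
       [ 0.00000000e+00,  0.00000000e+00,  0.00000000e+00,
         1.00000000e+00]])}
{'time': 0.1, 'q': array([ 1.17882338,  0.41183162, -0.01272398,  1.59691128,  0.00562039,
        1.13432531, -0.08221386]), 'joint_velocities': array([ 0.00110261, -0.00112002, -0.00024533, -0.00253726,  0.00116564,
        0.00107092, -0.00123119]), 'effort': array([ 3.35987868e-03, -5.89099002e+01,  6.44438770e-01, -2.91711491e+01,
       -5.36529010e-02,  1.44565722e-02,  4.90043846e-06]), 'eef_pos': array([ 198.66539765, -592.11926707,  221.90591617]), 'eef_rot': array([-3.09912912e+00, -5.06183548e-01,  5.41660442e-04]), 'force': array([-0.19043695,  0.37896836, -0.23018537]), 'wrist_torque': array([0.03316856, 0.03564818, 0.01161903]), 'grip_force': 0.0, 'opening': 88.11433508288415}
```

View pics/scene0.png

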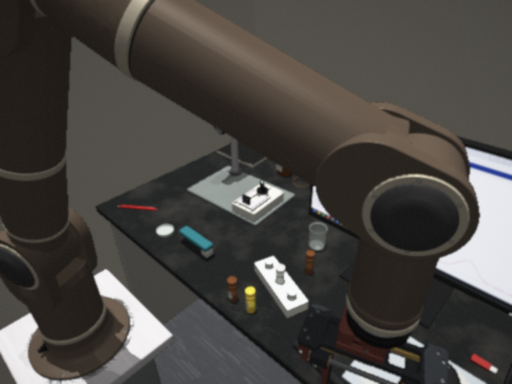

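View pics/top0.png

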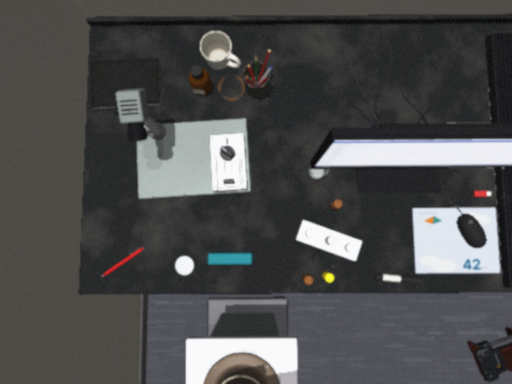

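Scene picture: the white rack is at about (280,285), with the tall vial in its middle hole (281,270) and short vials at (268,263) and (291,296). Lookalikes are the brown vials at (232,289) and (310,262), the yellow one at (250,299), and the brown bottle at (283,168). The top picture shows the stand plate at (193,158), control box (229,162), knob (227,152) and rack (330,240). I choose the white-capped vial in the rack's middle hole.

```bash
cat > h.py <<'E'
import numpy as np,cv2
from scipy.spatial.transform import Rotation as R
from station import *
def fl(c): return 192/np.tan(np.radians(c["fov_y"]/2))
def pose(name,st=None):
    c=camera_model(name)
    if name!="wrist": return c,R.from_rotvec(c["rotation"]).as_matrix(),np.array(c["xyz"])
    st=st or get_state(); M=np.array(c["mount"]); Rt=R.from_rotvec(st["eef_rot"]).as_matrix()
    return c,Rt@M[:3,:3],Rt@M[:3,3]+st["eef_pos"]
def rays(name,u,v,st=None):
    c,Rm,t=pose(name,st); f=fl(c); x=(np.asarray(u,float)-c["cx"])/f; y=(np.asarray(v,float)-c["cy"])/f
    if name=="wrist":
        r=np.hypot(x,y)+1e-9; k=np.tan(r)/r; x,y=x*k,y*k
    return np.stack([x,-y,-np.ones_like(x)],-1)@Rm.T,t
def at_z(name,u,v,z,st=None):
    d,t=rays(name,u,v,st); return t+d*((z-t[2])/d[...,2])[...,None]
def cloud(name,dep,st=None):
    v,u=np.mgrid[:384,:512]; d,t=rays(name,u,v,st); P=t+d*dep[...,None]; P[dep<=0]=np.nan; return P
def proj(name,P,st=None):
    c,Rm,t=pose(name,st); p=(np.atleast_2d(P)-t)@Rm; x,y=p[:,0]/-p[:,2],-p[:,1]/-p[:,2]
    if name=="wrist":
        r=np.hypot(x,y)+1e-9; k=np.arctan(r)/r; x,y=x*k,y*k
    f=fl(c); return np.c_[c["cx"]+f*x,c["cy"]+f*y]
E
python3 - <<'E'
from h import *
d=np.load("top0.npy"); p=cv2.imread("pics/top0.png").astype(int); P=cloud("top",d)
print("table z",np.nanmedian(P[200:230,140:280,2]))
g=p.min(2); 
def rect(m,z,lab):
    n,L,s,c=cv2.connectedComponentsWithStats(m.astype(np.uint8)); i=1+np.argmax(s[1:,4]); v,u=np.where(L==i)
    q=at_z("top",u,v,z)[:,:2].astype(np.float32); r=cv2.minAreaRect(q); print(lab,s[i],r,np.median(P[v,u,2])); print(cv2.boxPoints(r).round(0).tolist())
roi=np.zeros(g.shape,bool); roi[125:200,200:255]=1
rect(roi&(g>185),47,"box"); 
roi[:]=0; roi[205:275,280:375]=1; rect(roi&(g>150),30,"rack")
roi[:]=0; roi[110:205,125:260]=1; rect(roi&(g>85),12,"plate")
for u,v in [(308,233),(330,240),(350,247),(318,172),(184,266),(227,152),(130,105)]: print(u,v,P[v,u].round(0))
sc=p.clip(0,255).astype(np.uint8)
a=cv2.resize(sc[110:210,120:260],None,fx=4,fy=4,interpolation=2); cv2.imwrite("pics/c1.png",a)
E
```

```text
table z -0.6200019289378815
box [ 206  132   41   60 1771] ((658.8019409179688, 44.749305725097656), (168.7943878173828, 117.96398162841797), 3.3917148113250732) nan
[[571.0, 99.0], [578.0, -19.0], [747.0, -9.0], [740.0, 109.0]]
rack [ 296  220   66   41 1402] ((430.009033203125, -253.8804168701172), (182.6468963623047, 63.39689636230469), 69.63893127441406) nan
[[369.0, -328.0], [428.0, -351.0], [492.0, -179.0], [432.0, -157.0]]
plate [ 136  118  115   81 7706] ((676.6741943359375, 144.61439514160156), (226.6688995361328, 336.2457275390625), 3.497015953063965) nan
[[553.0, 306.0], [574.0, -30.0], [800.0, -16.0], [780.0, 319.0]]
308 233 [ 450. -193.   46.]
330 240 [ 430. -249.   80.]
350 247 [ 410. -310.   51.]
318 172 [ 633. -232.    1.]
184 266 [357. 165.  14.]
227 152 [677.  35.  88.]
130 105 [749. 248. 289.]
```

```bash
cat >> h.py <<'E'
YAW=np.radians(3.5)
def down(yaw,tilt=0):  # tool x at yaw, z down, tilted forward by tilt
    c,s=np.cos(yaw),np.sin(yaw); X=np.array([c,s,0]);Y=np.array([s,-c,0]);Z=np.array([0,0,-1.])
    M=np.stack([X,Y,Z],1); return M@R.from_rotvec([0,tilt,0]).as_matrix()
def plan(pos,M=None,st=None):
    st=st or get_state(); C=R.from_rotvec(st["eef_rot"]).as_matrix(); M=C if M is None else M
    w=R.from_matrix(C.T@M).as_rotvec(); dp=np.asarray(pos)-st["eef_pos"]
    print("turn",w.round(4),"then shift cm",(M.T@dp/10).round(3),"| shift first",(C.T@dp/10).round(3),"time",st["time"])
E
python3 -c "
from h import *
print(down(YAW,.436)[:,2]); plan([640,30,280],down(YAW))"
```

```text
[ 0.42152935  0.02578184 -0.90644818]
turn [-0.0014  0.0003  0.2627] then shift cm [ 47.849 -59.402  -5.809] | shift first [ 61.633 -44.945  -5.752] time 0.1
```

View pics/c1.png

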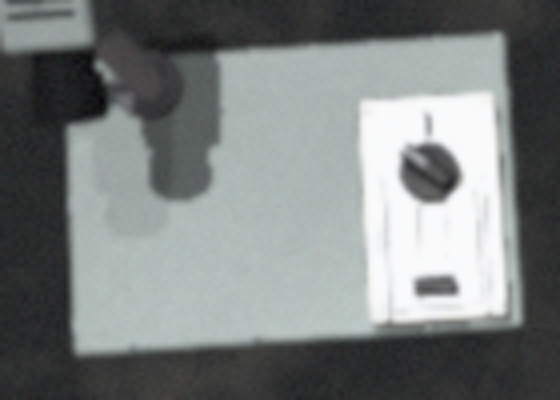

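Crop: the knob is at (430,171) with its white pointer toward upper left (407,150), about 45° anticlockwise of the mark (428,123). The lock tab is at (437,286), drawn back.

>>> apply_moves(increments=[[0,0,0.131,0,0,-1,0.2],[0,0,0.131,0,0,-1,0.2],[0,0,0,3,-3.7,-0.5,0.2],[0,0,0,3,-3.7,-0.5,0.2],[0,0,0,3,-3.7,-0.5,0.2],[0,0,0,3,-3.7,-0.5,0.2],[0,0,0,3,-3.7,-0.3,0.2],[0,0,0,3,-3.7,-0.3,0.2]], force=20)

```text
time: 1.1
eef_pos: [365.3, -358.3, 268.6]
eef_rot: [-3.14, -0.097, 0.0]
force: [0.8, -0.4, -0.5]
opening: 35.4
grip_force: 0.0
```

>>> apply_moves(increments=[[0,0,0,3,-3.7,-0.3,0.2],[0,0,0,3,-3.7,-0.3,0.2],[0,0,0,3,-3.7,-0.3,0.2],[0,0,0,3,-3.7,-0.3,0.2],[0,0,0,3,-3.7,0,0.2],[0,0,0,3,-3.7,0,0.2],[0,0,0,3,-3.7,0,0.2],[0,0,0,3,-3.7,0,0.2]])

```text
time: 2.1
eef_pos: [586.6, -48.4, 280.3]
eef_rot: [3.14, 0.097, -0.001]
force: [0.3, -1.0, -0.5]
opening: 35.5
grip_force: 0.0
```

>>> apply_moves(increments=[[0,0,0,3,-3.7,0,0.2],[0,0,0,3,-3.7,0,0.2],[0,0,0,0,0,0,0.2],[0,0,0,0,0,0,0.2]])

```text
time: 2.6
eef_pos: [640.9, 27.3, 280.0]
eef_rot: [3.139, 0.097, -0.002]
force: [0.2, -1.2, -0.6]
opening: 35.2
grip_force: 0.0
```

```bash
python3 - <<'E'
from h import *
st=get_state(); p,d=grab_frame("wrist"); cv2.imwrite("pics/w1.png",p); np.save("w1.npy",d); import pickle; pickle.dump(st,open("w1.pkl","wb"))
print(st["eef_pos"],st["eef_rot"],st["q"],st["force"],st["opening"],st["time"]); plan([640,30,280],down(YAW))
print(proj("wrist",[[680.7,37.2,91],[573,241,170]],st))
E
```

```text
[640.9349675   27.27863109 279.96223444] [ 3.13936209e+00  9.68343718e-02 -2.14182332e-03] [ 0.12198473  0.42704801 -0.3463658   1.45605305  0.14758359  1.28555247
 -1.74655437] [ 0.22789619 -1.2451104  -0.61279693] 35.18287865616 2.6
turn [ 0.0009  0.0009 -0.0006] then shift cm [-0.069 -0.35   0.031] | shift first [-0.069 -0.35   0.031] time 2.65
[[244.96837964 132.71852964]
 [ 63.43616498 228.51902659]]
```

View pics/w1.png

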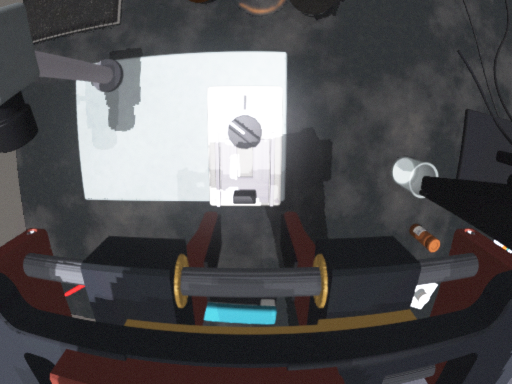

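Wrist view: knob (244,131), mark (246,102), lock tab (244,197), plate corners about (78,65), (286,53), (286,206), (85,200). The lens is at the left, (15,125).

```bash
python3 - <<'E'
from h import *
import pickle
st=pickle.load(open("w1.pkl","rb")); p=cv2.imread("pics/w1.png"); g=p.min(2); d=np.load("w1.npy"); P=cloud("wrist",d,st)
sub=g[112:152,224:266]; m=sub<170
n,L,s,c=cv2.connectedComponentsWithStats(m.astype(np.uint8)); i=1+np.argmax(s[1:,4]); print(s[i])
fill=np.zeros(sub.shape,np.uint8); cs,_=cv2.findContours((L==i).astype(np.uint8),0,cv2.CHAIN_APPROX_NONE); k=max(cs,key=cv2.contourArea)
v,u=k[:,0,1]+112,k[:,0,0]+224
q=at_z("wrist",u,v,67,st)[:,:2]; (cc,r)=cv2.minEnclosingCircle(q.astype(np.float32)); print("knob circ",cc,r)
cv2.drawContours(fill,[k],-1,1,-1); fill=cv2.erode(fill,np.ones((3,3)))
bar=np.isfinite(P[112:152,224:266,2])&(P[112:152,224:266,2]>80); vv,uu=np.where(bar)
print("bar n",len(vv)); 
Q=P[112:152,224:266][bar][:,:2]; e=cv2.minAreaRect(Q.astype(np.float32)); print("bar",Q.mean(0),e)
w,V=np.linalg.eigh(np.cov(Q.T)); print("bar angle deg",np.degrees(np.arctan2(V[1,1],V[0,1])),np.sqrt(w))
vv,uu=np.where((fill>0)&(sub>190)); a=at_z("wrist",uu+224,vv+112,91,st)[:,:2]; print("white n",len(vv),a.mean(0)); w,V=np.linalg.eigh(np.cov(a.T)); print(np.degrees(np.arctan2(V[1,1],V[0,1])),np.sqrt(w))
mk=g[90:112,238:254]<150; vv,uu=np.where(mk); a=at_z("wrist",uu+238,vv+90,47,st)[:,:2]; w,V=np.linalg.eigh(np.cov(a.T)); print("mark",len(vv),a.mean(0),np.degrees(np.arctan2(V[1,1],V[0,1])))
mk=g[186:206,228:260]<70; vv,uu=np.where(mk); z=P[186:206,228:260,2][mk]; print("tab",len(vv),np.nanmedian(z)); a=at_z("wrist",uu+228,vv+186,84,st)[:,:2]; print(cv2.minAreaRect(a.astype(np.float32)))
ex=p[185:207,:]; h=np.abs(P[...,2]-84)<6; h[:, :225]=0; h[:,265:]=0; h[:180]=0; h[207:]=0; Q=P[h][:,:2]; print("tab pts",len(Q),Q.mean(0) if len(Q) else 0, cv2.minAreaRect(Q.astype(np.float32)) if len(Q)>3 else 0)
# plate
m=(np.abs(P[...,2]-12)<6)&(g>120)|((np.abs(P[...,2]-47)<6)); m[:,300:]=0; m[215:]=0; m=cv2.morphologyEx(m.astype(np.uint8),cv2.MORPH_OPEN,np.ones((3,3)))
n,L,s,c=cv2.connectedComponentsWithStats(m); i=1+np.argmax(s[1:,4]);v,u=np.where(L==i);mm=np.abs(P[v,u,2]-12)<6; print("plate",cv2.minAreaRect(P[v,u][mm][:,:2].astype(np.float32)))
m=(np.abs(P[...,2]-47)<5)&(g>190);Q=P[m][:,:2]; print("box",len(Q),cv2.minAreaRect(Q.astype(np.float32)))
cv2.imwrite("pics/c2.png",cv2.resize(p[85:215,200:300],None,fx=5,fy=4.6,interpolation=2))
E
```

```text
[  5   7  31  30 325]
knob circ (678.3408203125, 38.246639251708984) 21.347021102905273
bar n 380
bar [680.50344933  38.8579994 ] ((680.2354736328125, 39.08956527709961), (42.801414489746094, 12.409749984741211), 54.34701919555664)
bar angle deg 54.42641358756002 [ 3.61166864 12.1122942 ]
white n 0 [nan nan]
nan [nan nan]
mark 0 [nan nan] nan
tab 58 76.55505412775341
((604.1227416992188, 33.52544021606445), (6.545316696166992, 23.89381980895996), 3.4789657592773438)
tab pts 230 [597.5060968   33.79698831] ((596.9068603515625, 33.83027267456055), (11.877584457397461, 28.01629638671875), 3.2922544479370117)
plate ((676.9451904296875, 146.0825958251953), (224.2427520751953, 334.3755187988281), 3.5960681438446045)
box 4851 ((584.6239013671875, -121.729736328125), (510.62310791015625, 187.86087036132812), 65.16934967041016)<stdin>:14: RuntimeWarning: Mean of empty slice.
  ret = um.true_divide(
  avg = a.mean(axis, **keepdims_kw)
<stdin>:14: RuntimeWarning: Degrees of freedom <= 0 for slice
  c *= np.true_divide(1, fact)
  c *= np.true_divide(1, fact)
<stdin>:15: RuntimeWarning: Degrees of freedom <= 0 for slice
<stdin>:15: RuntimeWarning: Mean of empty slice.
```

View pics/c2.png

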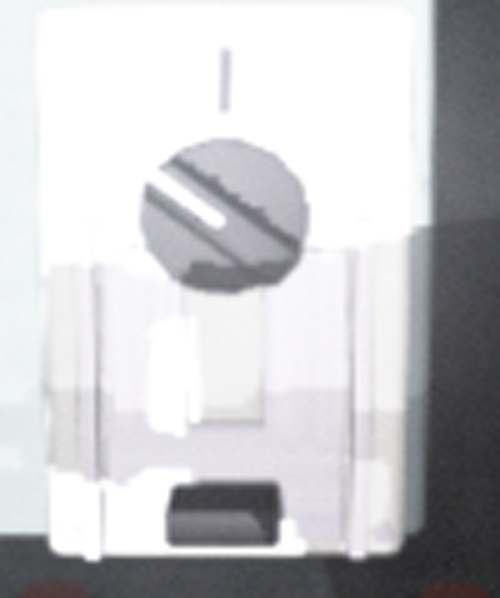

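Knob bar is centred at (680.4, 39.0) at 54.4°, stand yaw is about 3.55°, so the knob needs a 0.89 rad clockwise turn. The tab is at about 83 mm. Everything agrees with the plate fit.

>>> apply_moves(increments=[[0,0,-0.1776,0,0,0,0.2],[0,0,-0.1776,0,0,0,0.2],[0,0,-0.1776,0,0,0,0.2],[0,0,-0.1776,0,0,0,0.2],[0,0,-0.1776,0,0,0,0.2],[0,0,0,0,0,0,0.2],[0,0,0,0,0,0,0.2]])

```text
time: 3.52
eef_pos: [641.2, 26.8, 280.8]
eef_rot: [2.797, 1.429, -0.0]
force: [-0.4, -0.6, -0.0]
opening: 34.9
grip_force: 0.0
```

```bash
python3 -c "
from h import *
print(get_state()['q'],get_state()['opening']); plan([680.5,38.9,70.5],down(np.radians(54.4)))"
```

```text
[ 0.23894833  0.45245377 -0.52171357  1.44688812  0.22849174  1.30260292
 -0.92611503] 34.9142047672883
turn [ 0.0005  0.0003 -0.005 ] then shift cm [ 3.27   2.495 21.032] | shift first [ 3.289  2.469 21.032] time 3.525
```

>>> apply_moves(increments=[[0,0,-0.005,1.6,1.2,1.5,0.2],[0,0,0,1.67,1.29,1.5,0.2],[0,0,0,0,0,3.5,0.2],[0,0,0,0,0,4,0.2],[0,0,0,0,0,4,0.2],[0,0,0,0,0,2.5,0.2],[0,0,0,0,0,0,0.2],[0,0,0,0,0,0,0.2]])

```text
time: 4.53
eef_pos: [681.3, 40.3, 112.0]
eef_rot: [2.791, 1.441, 0.002]
force: [-0.5, -0.2, 0.1]
opening: 35.0
grip_force: 0.0
```

```bash
python3 -c "
from h import *
plan([680.5,38.9,70.5],down(np.radians(54.4)))"
```

```text
turn [ 0.0013 -0.001   0.004 ] then shift cm [-0.16   0.014  4.147] | shift first [-0.164  0.008  4.147] time 4.525
```

>>> apply_moves(increments=[[0,0,0.002,-0.15,0,1.5,0.2],[0,0,0,0,0,1.6,0.2],[0,0,0,0,0,1.0,0.2],[0,0,0,0,0,0,0.2],[0,0,0,0,0,0,1],[0,0,0,0,0,0,1],[0,0,0,0,0,0,1],[0,0,0,0,0,0,1]], force=15)

```text
time: 5.52
eef_pos: [681.3, 37.8, 69.9]
eef_rot: [2.791, 1.439, 0.004]
force: [5.7, -2.1, -4.4]
opening: 11.7
grip_force: 15.0
```

```bash
python3 -c "
from h import *
s=get_state();print(s['grip_force'],s['opening'],s['force'],s['wrist_torque']);plan([680.5,38.9,70.5],down(np.radians(3.55)))"
```

```text
14.999412596225739 11.730597405067645 [ 5.74941479 -2.14959909 -4.3833361 ] [-0.39642276 -1.08585629  0.03362985]
turn [ 0.0022 -0.0023  0.89  ] then shift cm [-0.072 -0.111 -0.059] | shift first [ 0.041 -0.125 -0.059] time 5.525
```

>>> apply_moves(increments=[[0,0,0.14,0,0,0,1],[0,0,0.15,0,0,0,1],[0,0,0.15,0,0,0,1],[0,0,0.15,0,0,0,1],[0,0,0.15,0,0,0,1],[0,0,0.15,0,0,0,1],[0,0,0,0,0,0,1],[0,0,0,0,0,0,1]])

```text
time: 6.52
eef_pos: [681.2, 37.9, 69.9]
eef_rot: [3.139, 0.097, 0.005]
force: [4.5, -2.4, -3.5]
opening: 11.9
grip_force: 15.0
```

```bash
python3 -c "
from h import *
s=get_state();print(s['grip_force'],s['opening'],s['force'],s['wrist_torque'],s['q']);plan([680.5,38.9,70.5],down(np.radians(3.55)))"
```

```text
14.999404102563858 11.93200190808772 [ 4.50669444 -2.37723097 -3.51978321] [-0.45509663 -1.06383216 -0.04896603] [ 0.03503735  0.66633475 -0.24509375  1.57164992  0.19087255  0.92428202
 -1.7833808 ]
turn [ 0.0012 -0.0029  0.    ] then shift cm [-0.067 -0.107 -0.061] | shift first [-0.067 -0.107 -0.061] time 6.525
```

Turned to exactly 3.55°. Open, rise, back off and look.

>>> apply_moves(increments=[[0,0,0,0,0,0,0.2],[0,0,0,0,0,0,0.2],[0,0,0,0,0,0,0.2],[0,0,0,0,0,-3,0.2],[0,0,0,0,0,-5,0.2],[0,0,0,-2,0,-5,0.2],[0,0,0,-2,0,-5,0.2],[0,0,0,0,0,0,0.2]])

```text
time: 7.52
eef_pos: [641.0, 37.0, 255.0]
eef_rot: [-3.14, -0.099, -0.013]
force: [0.7, 0.1, -1.1]
opening: 34.7
grip_force: 0.0
```

>>> apply_moves(increments=[[0,0,0,0,0,0,0.2],[0,0,0,0,0,0,0.2]])

```text
time: 7.78
eef_pos: [639.3, 36.4, 247.8]
eef_rot: [3.14, 0.099, -0.004]
force: [0.3, 0.1, 0.6]
opening: 35.3
grip_force: 0.0
```

```bash
cat > look.py <<'E'
from h import *
st=get_state(); p,d=grab_frame("wrist"); P=cloud("wrist",d,st)
X=P[...,0];Y=P[...,1];Z=P[...,2]
b=(Z>80)&(Z<100)&(np.hypot(X-680.5,Y-38.9)<30); Q=P[b][:,:2].astype(np.float32); w,V=np.linalg.eigh(np.cov(Q.T)); a=np.degrees(np.arctan2(V[1,1],V[0,1]))
print("bar",len(Q),cv2.minAreaRect(Q),"angle",(a+90)%180-90)
b=(Z>75)&(Z<92)&(X>560)&(X<655)&(np.abs(Y-34)<25); Q=P[b][:,:2].astype(np.float32); print("tab",cv2.minAreaRect(Q))
m=(np.abs(Z-12)<5)&(X<860)&(X>520)&(Y>-60)&(Y<340); m=cv2.morphologyEx(m.astype(np.uint8),cv2.MORPH_OPEN,np.ones((3,3))); Q=P[m>0][:,:2].astype(np.float32); print("plate",cv2.minAreaRect(Q))
import time; n=f"pics/L{int(st['time']*100)}.png"; u,v=proj("wrist",[[650,38,70]],st)[0].astype(int); cv2.imwrite(n,cv2.resize(p[max(v-70,0):v+70,max(u-60,0):u+60],None,fx=4,fy=4,interpolation=2)); print(n,st["time"],st["eef_pos"],st["force"])
E
python3 look.py; python3 -c "
from h import *
c,s=np.cos(.062),np.sin(.062); t=np.array([681.0-84*c,38.5-84*s]); print(t); plan([t[0]-26*c,t[1]-26*s,120],down(.062))"
```

```text
bar 431 ((680.865234375, 38.960960388183594), (40.22487258911133, 11.86941146850586), 3.782320976257324) angle 4.711497679185612
tab ((597.3897094726562, 33.544837951660156), (11.275301933288574, 29.331077575683594), 3.73787260055542)
plate ((717.5291748046875, 155.8177947998047), (307.5840759277344, 349.3067626953125), 3.836634635925293)
pics/L777.png 7.775 [639.30486046  36.36909325 247.84997876] [0.2724114  0.13062312 0.57988522]
[597.16139629  33.29533595]
turn [0.     0.0028 0.0009] then shift cm [-6.832  0.045 12.781] | shift first [-6.796  0.039 12.8  ] time 7.825
```

View pics/L777.png

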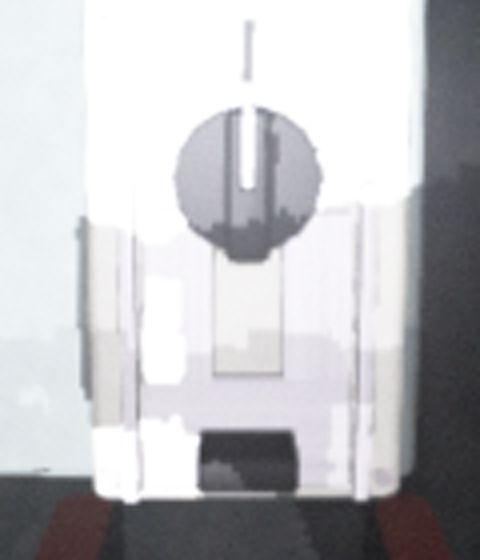

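The pointer (248,150) lines up with the mark (248,50), and the tab is at (248,460). Now close the fingers and push the lock from the robot side.

>>> apply_moves(increments=[[0,0,0,-2.3,0,2,1],[0,0,0,-2.3,0,3,1],[0,0,0,-2.2,0.05,3,1],[0,0,0,0,0,4,1],[0,0,0,0,0,3,1],[0,0,0,0,0,2,1],[0,0,0,0,0,0,1],[0,0,0,0,0,0,1]])

```text
time: 8.82
eef_pos: [572.3, 31.9, 79.8]
eef_rot: [-3.14, -0.099, 0.0]
force: [0.5, 0.2, -0.0]
opening: 0.5
grip_force: 0.0
```

```bash
python3 -c "
from h import *
s=get_state();print(s['force'],s['opening']);plan([605,33.9,63],down(.062))"
```

```text
[ 0.50046388  0.2496384  -0.02863181] 0.5270408951614604
turn [-0.0001  0.0001  0.0009] then shift cm [ 3.280e+00 -2.000e-03  1.684e+00] | shift first [3.280e+00 2.000e-03 1.684e+00] time 8.825
```

>>> apply_moves(increments=[[0,0,0,0,0,1.6,1],[0,0,0,0.4,0,0,1],[0,0,0,0.7,0,0,1],[0,0,0,0.7,0,0,1],[0,0,0,0.7,0,0,1],[0,0,0,0.5,0,0,1],[0,0,0,0.2,0,0,1],[0,0,0,0,0,0,1]])

```text
time: 9.82
eef_pos: [604.2, 33.7, 63.7]
eef_rot: [-3.14, -0.099, -0.001]
force: [-1.4, -0.2, -1.4]
opening: 0.6
grip_force: 0.4
```

>>> apply_moves(increments=[[0,0,0,0.2,0,0,1],[0,0,0,0.1,0,0,1],[0,0,0,0,0,0,1]])

```text
time: 10.2
eef_pos: [604.2, 33.7, 63.6]
eef_rot: [3.139, 0.099, -0.008]
force: [-11.7, -0.9, 7.8]
opening: 0.3
grip_force: 5.4
```

Hit the end stop where predicted. Back off, rise and verify.

>>> apply_moves(increments=[[0,0,0,0.1,0,0,1],[0,0,0,0,0,0,1],[0,0,0,-1.5,0,0,1],[0,0,0,-1,0,-3,1],[0,0,0,0,0,-4,0.2],[0,0,0,2,0,-5,0.2],[0,0,0,2,0,-6,0.2],[0,0,0,2,0,-1,0.2]])

```text
time: 11.2
eef_pos: [645.7, 36.7, 258.9]
eef_rot: [-3.139, -0.099, -0.015]
force: [-0.1, -0.6, -0.3]
opening: 34.4
grip_force: 0.0
```

>>> apply_moves(increments=[[0,0,0,0,0,0,0.1],[0,0,0,0,0,0,0.1],[0,0,0,0,0,0,0.1]])

```text
time: 11.58
eef_pos: [641.6, 36.1, 251.8]
eef_rot: [3.14, 0.099, -0.003]
force: [-0.6, -0.5, -0.2]
opening: 39.6
grip_force: 0.0
```

```bash
python3 look.py; python3 -c "
from h import *
plan([410,-254,240],down(.062)); print(get_state()['opening'])"
```

```text
bar 406 ((680.6156005859375, 39.04836654663086), (40.97553634643555, 11.027076721191406), 3.7648119926452637) angle 3.703723793561693
tab ((620.8871459960938, 35.18153762817383), (12.431144714355469, 29.981000900268555), 3.535479784011841)
plate ((716.94287109375, 155.7604217529297), (308.7456359863281, 348.75836181640625), 3.8139660358428955)
pics/L1157.png 11.575 [641.57159151  36.05507298 251.84548409] [-0.61532306 -0.51795161 -0.18620567]
turn [0.0002 0.0016 0.001 ] then shift cm [-24.929  27.512   1.206] | shift first [-24.953  27.488   1.25 ] time 11.625
39.58483165462157
```

```bash
ls -t pics | head -1
```

```text
L1157.png
```

Lock is home (tab 59.8 mm from the axis) and the knob is still at 3.7°. On to the rack.

>>> apply_moves(increments=[[0,0,0,-3.1,3.4,0.2,0.1],[0,0,0,-3.1,3.4,0.2,0.1],[0,0,0,-3.1,3.4,0.2,0.1],[0,0,0,-3.1,3.5,0.2,0.1],[0,0,0,-3.1,3.4,0.2,0.1],[0,0,0,-3.2,3.5,0,0.1],[0,0,0,-3.1,3.4,0,0.1],[0,0,0,-3.2,3.5,0,0.1]])

```text
time: 12.62
eef_pos: [408.9, -254.9, 242.8]
eef_rot: [-3.14, -0.099, 0.0]
force: [0.9, -0.0, -0.2]
opening: 39.4
grip_force: 0.0
```

>>> apply_moves(increments=[[0,0,0,0,0,0,0.1],[0,0,0,0,0,0,0.1],[0,0,0,0,0,0,0.1]])

```text
time: 13.0
eef_pos: [411.1, -252.8, 242.8]
eef_rot: [-3.14, -0.102, -0.0]
force: [0.8, -0.6, -0.7]
opening: 39.4
grip_force: 0.0
```

```bash
python3 - <<'E'
from h import *
st=get_state(); p,d=grab_frame("wrist"); P=cloud("wrist",d,st); Z=P[...,2]; print(st["eef_pos"],st["q"],st["opening"])
near=np.hypot(P[...,0]-430,P[...,1]+254)<110
m=((np.abs(Z-30)<5)&near).astype(np.uint8); m=cv2.morphologyEx(m,cv2.MORPH_OPEN,np.ones((3,3))); n,L,s,c=cv2.connectedComponentsWithStats(m); i=1+np.argmax(s[1:,4]); Q=P[L==i][:,:2].astype(np.float32); r=cv2.minAreaRect(Q); print("rack",r)
for z0,z1 in((70,90),(44,56)):
    m=((Z>z0)&(Z<z1)&near).astype(np.uint8); n,L,s,c=cv2.connectedComponentsWithStats(m)
    for i in range(1,n):
        if s[i,4]>25: Q=P[L==i]; print(z0,s[i,4],cv2.minEnclosingCircle(Q[:,:2].astype(np.float32)),np.nanmedian(Q[:,2]),c[i])
u,v=proj("wrist",[[430,-254,40]],st)[0].astype(int); cv2.imwrite("pics/r.png",cv2.resize(p[max(v-75,0):v+75,max(u-100,0):u+100],None,fx=4,fy=4,interpolation=2)); print(u,v)
E
```

```text
[ 411.12403733 -252.79610129  242.80890421] [ 0.57908083  0.15622312 -0.14371484  1.89583654  0.02464865  1.09134536
 -1.08006565] 39.362703862523304
rack ((428.21319580078125, -253.76480102539062), (181.06546020507812, 61.258121490478516), 69.51476287841797)
70 308 ((530.2315063476562, -273.7412109375), 11.947032928466797) 72.59766020161655 [276.99350649  66.98701299]
70 367 ((428.8471984863281, -253.47967529296875), 12.124123573303223) 80.3619842620027 [253.24250681 154.89645777]
70 229 ((326.6077880859375, -244.99713134765625), 12.162528038024902) 72.53549481853736 [240.77729258 234.93449782]
44 26 ((526.245361328125, -270.2449951171875), 9.871864318847656) 49.4524122876235 [270.76923077  74.65384615]
44 291 ((450.0154113769531, -197.54446411132812), 12.041275978088379) 50.75695465448268 [207.48797251 131.65292096]
44 268 ((408.4698791503906, -309.1178283691406), 11.756361961364746) 50.456804389258764 [296.88432836 170.93656716]
44 71 ((328.74627685546875, -245.25442504882812), 11.263361930847168) 51.23229671946319 [242.02816901 223.49295775]
253 149
```

View pics/r.png

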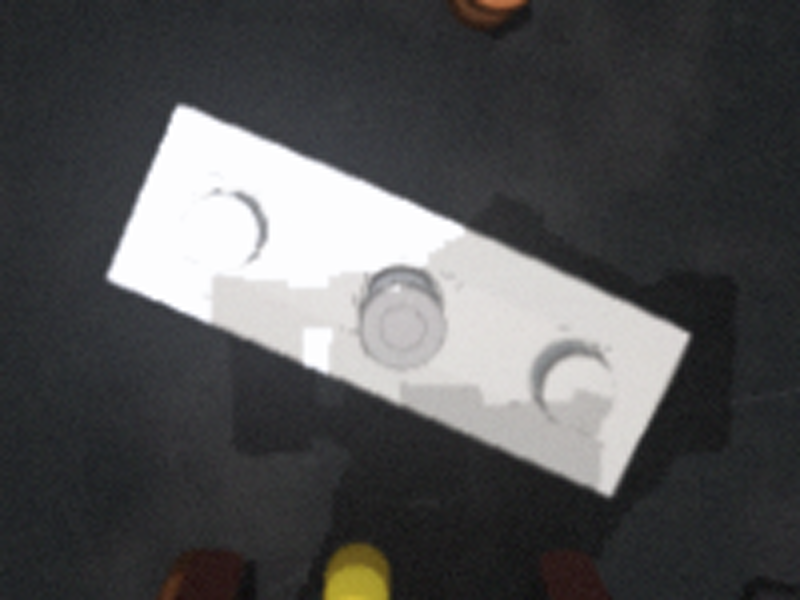

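Crop: rack with the tall vial (larger, raised white cap) at (402,320) in the middle hole, and short vials at (225,230) and (575,385). The cap top measures 80 mm, so this is the tall vial, at (428.8, -253.6). The brown vial is at (490,8) and the yellow at (358,585).

```bash
python3 -c "
from h import *
plan([428.8,-253.6,42],down(.062))"
```

```text
turn [-0.0004 -0.      0.0031] then shift cm [ 1.762  0.185 20.08 ] | shift first [ 1.76   0.198 20.08 ] time 13.05
```

>>> apply_moves(increments=[[0,0,0.003,0.9,0.1,2,0.1],[0,0,0,0.86,0.08,3,0.1],[0,0,0,0,0,4,0.1],[0,0,0,0,0,2.5,0.1],[0,0,0,0,0,0.5,0.1],[0,0,0,0,0,0,0.1],[0,0,0,0,0,0,0.1]])

```text
time: 13.92
eef_pos: [428.9, -255.0, 124.1]
eef_rot: [3.139, 0.094, 0.003]
force: [-0.7, 0.3, 0.4]
opening: 39.4
grip_force: 0.0
```

```bash
python3 -c "
from h import *
plan([428.8,-253.6,42],down(.062))"
```

```text
turn [ 0.001  -0.0017 -0.0019] then shift cm [-3.00e-03 -1.36e-01  8.21e+00] | shift first [-0.018 -0.145  8.209] time 13.925
```

>>> apply_moves(increments=[[0,0,0,0,-0.12,2.5,0.1],[0,0,0,0,0,2.5,0.1],[0,0,0,0,0,2.2,0.1],[0,0,0,0,0,1,0.1],[0,0,0,0,0,0,0.1],[0,0,0,0,0,0,0.1],[0,0,0,0,0,0,0.1]])

```text
time: 14.8
eef_pos: [428.5, -253.9, 41.8]
eef_rot: [3.139, 0.094, 0.002]
force: [-0.0, 0.2, 0.2]
opening: 39.5
grip_force: 0.0
```

>>> apply_moves(increments=[[0,0,0,0,0,0,1],[0,0,0,0,0,0,1],[0,0,0,0,0,0,1],[0,0,0,0,0,0,1]], force=12)

```text
time: 15.3
eef_pos: [428.1, -253.6, 41.1]
eef_rot: [3.14, 0.094, 0.0]
force: [-0.8, -0.1, 2.7]
opening: 22.5
grip_force: 12.0
```

```bash
python3 -c "
from h import *
s=get_state();print(s['force'],s['grip_force'],s['opening'],s['eef_pos'])
C=R.from_rotvec(s['eef_rot']).as_matrix();print('bottom dist along tool z from TCP',s['eef_pos'][2]-8, C.T@(np.array([428.8,-253.6,s['eef_pos'][2]])-s['eef_pos']))"
```

```text
[-0.77957837 -0.11860346  2.72979007] 12.00026661157608 22.539911820853355 [ 428.05273381 -253.57611281   41.07163681]
bottom dist along tool z from TCP 33.07163681050247 [7.44502283e-01 6.85105754e-02 9.67168596e-05]
```

Vial gripped (22.5 mm). Lift straight out.

>>> apply_moves(increments=[[0,0,0,0,0,-1,1],[0,0,0,0,0,-2,1],[0,0,0,0,0,-3,1],[0,0,0,0,0,-4,1],[0,0,0,0,0,-4,1],[0,0,0,0,0,-3,1],[0,0,0,0,0,-1,1],[0,0,0,0,0,0,1]])

```text
time: 16.3
eef_pos: [427.9, -253.5, 221.1]
eef_rot: [3.14, 0.094, 0.001]
force: [0.5, 0.1, -0.5]
opening: 22.7
grip_force: 12.0
```

```bash
python3 -c "
from h import *
s=get_state();print(s['force'],s['grip_force'],s['opening'],s['eef_pos'],s['q'])
M=down(.062,.4363); vp=np.array([573.1,242.5,170]); T=vp-3.4*M[:,2]; print(T)
plan([520,235,225],down(.062)); plan(T-40*np.array([1,.06,0])+[0,0,30],M); plan(T,M)"
```

```text
[ 0.52394478  0.08984199 -0.46747927] 11.999959945678711 22.702145427018223 [ 427.93014708 -253.51856293  221.05417982] [ 0.56641696  0.20244121 -0.1493382   1.89373081  0.03467536  1.04723841
 -1.10825005]
[571.66595813 242.4109753  173.0814929 ]
turn [ 0.0004 -0.0005 -0.0022] then shift cm [ 12.216 -48.188  -0.395] | shift first [ 12.11  -48.214  -0.407] time 16.3
turn [ 0.0009  0.4358 -0.0021] then shift cm [ 11.396 -48.615   7.296] | shift first [ 13.303 -48.646   1.785] time 16.3
turn [ 0.0009  0.4358 -0.0021] then shift cm [ 13.76  -48.607  11.709] | shift first [ 17.309 -48.647   4.787] time 16.3
```

>>> apply_moves(increments=[[0,0,0,0.6,-2.5,0,1],[0,0,0,1,-4,0,1],[0,0,0,1,-4,0,1],[0,0,0,1,-4,0,1],[0,0,0,1,-4,0,1],[0,0,0,1,-4,0,1],[0,0,0,1,-4,0,1],[0,0,0,1,-4,0,1]])

```text
time: 17.3
eef_pos: [484.8, 56.6, 219.2]
eef_rot: [3.14, 0.094, -0.004]
force: [0.5, 0.1, -0.5]
opening: 23.1
grip_force: 12.0
```

>>> apply_moves(increments=[[0,0,0,1,-4,0,1],[0,0,0,1,-4,0,1],[0,0,0,1,-4,0,1],[0,0,0,0.6,-3.5,0,1],[0,0,0,0.5,-2.2,0,1],[0,0,0,0,0,0,1],[0,0,0,0,0,0,1]])

```text
time: 18.18
eef_pos: [515.5, 233.3, 219.7]
eef_rot: [3.139, 0.093, -0.003]
force: [0.0, 0.3, -0.7]
opening: 23.0
grip_force: 12.0
```

>>> apply_moves(increments=[[0,0.07,0,0,0,0,1],[0,0.08,0,0,0,0,1],[0,0.08,0,0,0,0,1],[0,0.08,0,0,0,0,1],[0,0.08,0,0,0,0,1],[0,0.046,0,0,0,0,1],[0,0,0,0,0,0,1],[0,0,0,0,0,0,1]])

```text
time: 19.18
eef_pos: [516.4, 233.8, 221.1]
eef_rot: [-3.054, -0.089, -0.676]
force: [-0.4, 0.1, -0.4]
opening: 22.5
grip_force: 12.0
```

```bash
python3 -c "
from h import *
s=get_state();print(s['force'],s['grip_force'],s['opening'],s['eef_pos'],s['q'])
M=down(.062,.4363); plan([571.7,242.4,173.1],M)"
```

```text
[-0.43273306  0.10936189 -0.35444618] 11.999853104352951 22.54730095903764 [516.36657047 233.7816252  221.11496131] [-0.28911961  0.1415579  -0.40883946  2.06656441  0.52188763  0.64845967
 -2.56966059]
turn [ 0.0016  0.0008 -0.0031] then shift cm [ 3.025 -0.517  6.708] | shift first [ 3.029 -0.538  6.705] time 19.175
```

>>> apply_moves(increments=[[0,0,-0.003,0.4,-0.1,0.8,1],[0,0,0,0.5,-0.1,1.2,1],[0,0,0,0.6,-0.1,1.3,1],[0,0,0,0.6,-0.1,1.3,1],[0,0,0,0.5,-0.1,1.2,1],[0,0,0,0.4,0,0.8,1],[0,0,0,0,0,0,1],[0,0,0,0,0,0,1]])

```text
time: 20.18
eef_pos: [570.5, 243.1, 174.0]
eef_rot: [-3.054, -0.096, -0.677]
force: [0.1, 1.1, -0.2]
opening: 22.7
grip_force: 12.0
```

```bash
python3 - <<'E'
from h import *
M=down(.062,.4363)
for i in range(4):
    s=get_state(); plan([571.7,242.4,173.1],M,s)
    if i<3: p,d=grab_frame(["scene","top","wrist"][i]); np.save(f"f{i}.npy",d); cv2.imwrite(f"pics/f{i}.png",p)
print(s['force'],s['opening'],s["q"])
# vial and lens in scene cloud
P=cloud("scene",np.load("f0.npy")); print(proj("scene",[[573.1,242.5,170],[682,249,221],[681,38.5,91]]),proj("wrist",[[573.1,242.5,170],[682,249,221]],s),proj("top",[[573.1,242.5,170],[682,249,221]]))
E
```

```text
turn [0.0008 0.0001 0.0011] then shift cm [0.069 0.073 0.129] | shift first [0.069 0.073 0.129] time 20.175
turn [ 0.0007 -0.0002  0.0012] then shift cm [0.06  0.078 0.145] | shift first [0.06  0.078 0.145] time 20.225
turn [ 0.0006 -0.0003  0.0011] then shift cm [0.056 0.079 0.152] | shift first [0.056 0.079 0.152] time 20.275
turn [ 0.0006 -0.0004  0.0011] then shift cm [0.052 0.079 0.155] | shift first [0.052 0.079 0.155] time 20.325
[-0.34849439 -0.48978391  0.66241239] 22.788345537298355 [-0.30807777  0.28695486 -0.35712122  2.01356985  0.64040508  0.5735927
 -2.63630198]
[[196.0525524  154.69205741]
 [217.47962255 130.40404912]
 [261.4195052  183.08004824]] [[253.43350334 223.73516706]
 [254.21656046  19.6410288 ]] [[144.49395921 185.52843542]
 [137.40341069 139.68753891]]
```

>>> apply_moves(increments=[[0,0,0.001,0.05,0.08,0.15,1],[0,0,0,0,0,0,1],[0,0,0,0,0,0,1],[0,0,0,0,0,0,1]])

```text
time: 20.82
eef_pos: [571.7, 242.2, 172.6]
eef_rot: [-3.054, -0.094, -0.676]
force: [0.5, -0.9, -0.1]
opening: 23.0
grip_force: 12.0
```

```bash
python3 - <<'E'
from h import *
M=down(.062,.4363); s=get_state(); plan([571.7,242.4,173.1],M,s); print(s["eef_pos"],s["opening"],s["force"])
p,d=grab_frame("wrist"); P=cloud("wrist",d,s); cv2.imwrite("pics/end.png",p)
# in camera_head frame (expected): origin glass
c=.9063;si=.4226; e=np.array([np.cos(.062),np.sin(.062),0]); yl=np.array([-e[1],e[0],0]); z=-c*e+[0,0,-si]; x=-si*e+[0,0,c]
G=np.array([573.1,242.5,170])-120*z; q=(P-G)@np.stack([x,yl,z],1)
m=(np.abs(q[...,0])<60)&(np.abs(q[...,1])<60)&(q[...,2]<25)&(q[...,2]>-120); Q=q[m]; print("head pts",len(Q),Q.min(0) if len(Q) else 0,Q.max(0) if len(Q) else 0)
b=Q[(Q[:,2]>-40)&(Q[:,2]<15)&(np.abs(Q[:,1])<35)]; print("barrel",len(b),np.percentile(b,[1,50,99],axis=0).round(1) if len(b) else 0)
m=(np.abs(q[...,0])<50)&(np.abs(q[...,1])<14)&(np.abs(q[...,2]-120)<20); Q=q[m]; print("vial",len(Q),np.percentile(Q,[1,50,99],axis=0).round(1) if len(Q) else 0)
E
```

```text
turn [0.0009 0.0003 0.    ] then shift cm [ 0.018 -0.016 -0.043] | shift first [ 0.018 -0.016 -0.043] time 20.825
[571.72624729 242.23914832 172.63326938] 23.030846917045523 [ 0.45321517 -0.88259049 -0.08063134]
head pts 2110 [-15.39575425 -22.73085456 -11.27151313] [25.59042748 23.2213408   1.73878451]
barrel 2110 [[-12.6 -21.7  -8.4]
 [ 12.7  -0.   -0.3]
 [ 23.9  21.7   1.4]]
vial 3485 [[-24.2 -13.5 107.3]
 [ 37.7   0.5 111.1]
 [ 47.8  13.8 123.9]]
```

View pics/end.png

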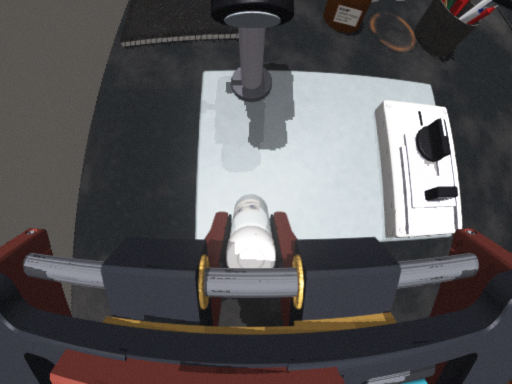

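The end view shows the vial in the fingers (250,235), in front of and centred on the lens (252,12). The pointer is on the mark (421,118) and the lock is home (441,194). The barrel measures as centred on the expected line of sight. Last check is the cap height, for slip, then hand in.

```bash
python3 - <<'E'
from h import *
s=get_state(); p,d=grab_frame("wrist"); P=cloud("wrist",d,s)
M=R.from_rotvec(s["eef_rot"]).as_matrix(); q=(P[235:272,230:272]-s["eef_pos"])@M
h=-q[...,2]; print("cap top above TCP (expect 38.6)",np.nanpercentile(h,[50,80,90,95]).round(1))
t=q[h>np.nanpercentile(h,60)]; print("cap xy",np.nanmean(t,0).round(1)); v=s["joint_velocities"]; print(abs(v).max(),s["time"])
if 36<np.nanpercentile(h,80)<42: print(finish_job())
E
```

```text
cap top above TCP (expect 38.6) [39.8 40.6 93.8 94.9]
cap xy [ 11.   -1.  -55.3]
0.002628557839110224 20.875
the job is handed in; nothing more can be done
None
```

The job is handed in: the focus knob is on the mark, the lock fork is fully home, and the tall vial is held still at the view point, squarely side-on to the lens. The robot clock was at about 21 s of the 70 s allowed, and I have no verdict back.

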